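# Slide a filled cigar mould under the hold-down spring

### The arm

A 6-joint arm with a two-finger parallel gripper is mounted at the origin on the work surface. World frame = base frame: x ahead of the robot, y to its left, z up, the work surface at z = 0. Lengths are in m, angles in rad, forces in N, time in s.
With the tool pointing down it reaches from about 0.225 to 0.875 m from the base axis. Payload 3.4 kg.
Tool frame: the origin (TCP) lies on the front face of the gripper's body, between the roots of the fingers; the fingertips stand 73 mm ahead of it and the grasp point (between the pads) lies 54 mm ahead of it; z points along the fingers, y is the line along which they close (so a half turn about z gives the same grasp; the last joint's range is limited). The gripper opens to 85 mm and grips with 20 to 120 N. Pads are 22 mm wide; open, the fingers measure 114 mm over their backs; the gripper's body (76 mm by 85 mm) begins 54 mm behind the grasp point. The pads swing forward as they close: fully open they stand 13 mm farther back than shut.
Start: joints at [1.181, 0.276, 1.505, -0, 1.361, -0.121], TCP at [0.153, 0.554, 0.304] pointing down, gripper open.
Joint ranges: [-2.89, 2.89], [-0.75, 2.08], [0.22, 2.7], [-1.18, 4.32], [0.11, 2.71], [-2.7, 2.7]. Speed limits (rad/s): [2.57, 2.57, 3.14, 3.14, 3.14, 3.14].

### API

Orientations are given as a unit quaternion [x, y, z, w].
In Python, from plant import arm gives the robot as it stands. Calls block until the motion is done:
- arm.move_ptp(position, orientation): joint-space move of the TCP to a pose.
- arm.servo_line(position, rotation=None, feed=0.15, max_force=None): straight line of the TCP; rotation=None keeps the orientation; feed is the mean speed in m/s. With max_force (N) it stops when the force on the tool has changed by that much, and returns True; else False.
- arm.movej(angles): joint-space move.
- arm.gripper_to(opening, strength=None): finger opening in m; strength is the grip in N (None keeps the last); returns when the fingers have stopped.
- arm.hold(seconds).
- arm.inverse_kinematics(position, orientation): joint angles nearest the present ones, or None.
- arm.snapshot(name): name is "side" or "top" or "wrist"; returns the picture (400x640x3 uint8, red, green, blue); there is no depth.
- arm.get_calibration(name): a dict with "fov_y" (degrees; the focal length in pixels is half the picture's height over the tangent of half this angle, whatever the lens; pixels are square), "cx", "cy" (the principal point, pixels), "k1" (the pictures are not rectified: a ray, as slopes to the right and down, at radius r is drawn at 1 + k1 r^2 times it, then the intrinsics apply), "pose" (4x4, takes a point from camera to world coordinates). Camera axes: x right, y down, z forward; pixel columns grow to the right and rows downward; lengths in m; the calibration is good to about 2 mm. A picture is of the moment at which its call begins: read the wrist's pose just before it. get_calibration takes no time and is no camera call; for the wrist camera it gives the pose at the moment of the call.
A pose or a line that the arm cannot do raises arm.PlanningError and nothing moves.
- arm.close_job(): hands the job in; it is judged then, once.
Readings, each from a call of its own:
- arm.read_time(): time.
- arm.read_q(): joint angles.
- arm.read_dq(): joint speeds.
- arm.read_effort(): joint torques, N m.
- arm.read_ee_pos(): TCP position.
- arm.read_ee_rot(): TCP orientation.
- arm.read_wrist_force(): force on the tool from outside, world axes, zero at the start.
- arm.read_wrist_torque(): the same for the moment, N m.
- arm.read_finger_gap(): finger opening in m.
- arm.read_gripper_force(): force on a finger pad.
Only numpy, scipy, OpenCV 4.12 (cv2) and the standard library are available. Lean on these libraries where they do the work, as an engineer would, in place of code of your own. Each camera call takes 0.05 s, during which the arm holds its last target. There are 200 camera calls.

### The job

The filled cigar mould is waiting in its slideway with the lid standing up on the bunches. Press the lid hard down with the fingertips and, keeping it pressed, push the mould along under the yellow bar and its leaf spring until it is fully home against the end stop; then let go and back away, leaving the lid held shut by the spring. Only press and push: never lift the mould, and leave the jar, the knife and the brush where they are.

Things in the scene. Friction and masses are not known exactly. Their poses are not given: they have to be found in the camera images.
- station: Fixed station on the bench: plywood board 420 x 176 mm with a slippery white slide strip (its top 20 mm above the bench) between two aluminium guide rails that rise 14 mm above the strip, 133 mm apart. Origin: centre of the board's underside, at bench height; +x is the direction in which the mould is to be pushed, z is up. A yellow bar, a leaf spring and an end stop stand towards its +x end.
- bar (a point): Middle of the lower front edge of the yellow steel bar that crosses the slideway on two posts: at x = 95 mm of the station, 73 mm above the bench. The bar is rigid, 22 mm along x, its top 85 mm above the bench. The lid's top must be lower than this point to pass.
- leaf_tip (a point): Lowest point, at rest, of the sprung steel leaf, 40 mm wide, that slopes down from behind the bar in the +x direction: at x = 168 mm of the station, 66 mm above the bench. A lid going under it lifts it: about 6 N to start, about 1 N more per mm.
- stop (a point): Centre of the face of the wooden end stop, at x = 185 mm of the station, 40 mm above the bench; the stop's top is 60 mm above the bench.
- mould: Filled wooden cigar mould (about 0.7 kg with lid) lying loose on the slide strip: lower block 230 (x) x 130 (y) x 24 mm with ten cigar bunches across it. Origin: centre of its underside; its axes run along the station's. Its front end is 115 mm ahead of the origin in +x, so it is fully home with its origin at x = 70 mm of the station, 105 to 145 mm from where it starts.
- groove (a point): Centre of the floor of the finger groove in the lid's top; moves with the lid. The groove is 40 mm wide along x, 8 mm deep, runs across the lid's whole 130 mm width, 45 mm behind the mould's middle; closed fingertips fit in it and can push against its front wall. The lid is 230 x 130 x 24 mm; its top lies 8 mm above this point.
- lid (a joint): How far the lid is pressed down, in m: 0 = standing on the bunches (lid top 78 mm above the bench), 0.010 = hard down on the lower block (lid top 68 mm above the bench). It springs back: about 3 N to start moving, 1 N more per mm, 13 N when fully down; it stays parallel wherever it is pressed. It must be more than 5 mm down to pass the bar.
- jar_mid (a point): Teal paste jar with white cap, 60 mm diameter, 75 mm high, standing on the bench beside the station; point at its centre, half-way up. Leave alone.
- chaveta: Flat dark steel rolling knife, about 140 x 46 x 5 mm, lying on the bench beside the station; origin at the centre of its underside. Leave alone.
- brush_mid (a point): Small paste brush 160 mm long lying on the bench beside the station; point near the middle of its length. Leave alone.

How it is judged:
On the way, in this order (a step that is already met when the one before it is completed fails the run):
1. the fingers press the lid down more than 4.8 mm while the mould is still in front of the bar (value of joint lid above 0.0048 m and contact force between the fingers and mould above 3 N and x of mould in the frame of station below -0.015 m), for 0.1 s.
2. the mould is home against the stop with its lid down (x of mould in the frame of station above 0.066 m and value of joint lid above 0.0055 m), for 0.2 s.
At the end, for the whole second after the job is handed in: The mould lies flat in the slideway with its front end within 4 mm of the end stop, at rest, its lid held down by more than 5.5 mm by the leaf spring (all of step 2 and height (world z) of mould below 0.024 m and angle between mould's own z axis and vertical below 0.03 rad and linear speed of mould below 0.01 m/s); the robot touches nothing.
It fails at once if the mould is lifted off the slide strip by more than 10 mm (height (world z) of mould above 0.03 m).
It fails at once if the paste jar is moved by more than 20 mm (distance of jar_mid from where it was at the start of the episode above 0.02 m).
It fails at once if the knife is moved by more than 20 mm (distance of chaveta from where it was at the start of the episode above 0.02 m).
It fails at once if the brush is moved by more than 20 mm (distance of brush_mid from where it was at the start of the episode above 0.02 m).
It also fails if it takes over 38 s, if anything falls off the work surface, if the arm or the gripper's body presses on something with over 40 N, if the wrist force passes 120 N, or if a joint passes its speed limit or range.

## Working session

There is one attempt and no reset: what is moved stays moved. The work goes in short steps, each a Python script; the robot and the scene stay as the last script left them, time stands still between calls to the robot, and variables do not carry over. Pictures are saved under pics/ and viewed, at most 10 in all, crops included, and the job is handed in when it is done.

```bash
mkdir -p pics; ls; python3 - <<'E'
from plant import arm
import cv2
for n in("top","side"):
    im=arm.snapshot(n); cv2.imwrite(f"pics/{n}0.png",im[:,:,::-1])
    c=arm.get_calibration(n); print(n,c)
print(arm.read_ee_rot(),arm.read_time())
E
```

```text
pics
top {'fov_y': 44.170920579607156, 'cx': 316.45405628181646, 'cy': 192.96240145752466, 'k1': -0.13115050257579802, 'pose': array([[-0.01620344, -0.98702416,  0.15975218,  0.42875121],
       [-0.99982762,  0.0174432 ,  0.00636123,  0.07895656],
       [-0.00906527, -0.15962157, -0.98713666,  0.88731074],
       [ 0.        ,  0.        ,  0.        ,  1.        ]])}
side {'fov_y': 44.08899831213843, 'cx': 314.8525125267933, 'cy': 197.06893527230997, 'k1': -0.11383313150459902, 'pose': array([[-0.89881854, -0.25566057,  0.3560378 ,  0.27377754],
       [-0.43806224,  0.55184975, -0.70962196,  0.7076342 ],
       [-0.01505702, -0.79378808, -0.60800803,  0.60713588],
       [ 0.        ,  0.        ,  0.        ,  1.        ]])}
[ 1.34001453e-01  9.90980792e-01 -7.96281597e-04 -2.15024914e-04] 0.1
```

View pics/top0.png

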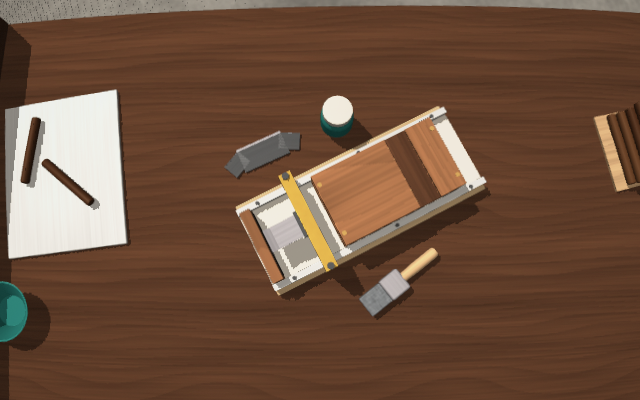

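View pics/side0.png

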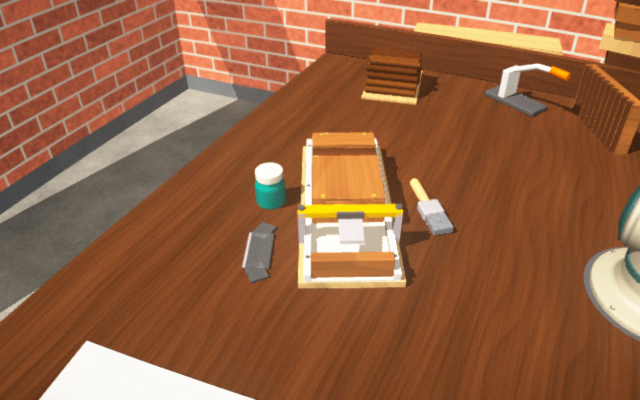

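The top view shows the station around (360,200), with +x pointing left and down. The stop is at about (262,247), the bar at about (308,220), and the groove at about (413,168). I'll enlarge this area to read the points more closely.

```bash
python3 - <<'E'
import cv2
im=cv2.imread("pics/top0.png")[95:305,225:495]
cv2.imwrite("pics/crop.png",cv2.resize(im[:200,:267],None,fx=3,fy=3,interpolation=cv2.INTER_CUBIC)[:600,:800])
E
```

```text
(no output)
```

View pics/crop.png

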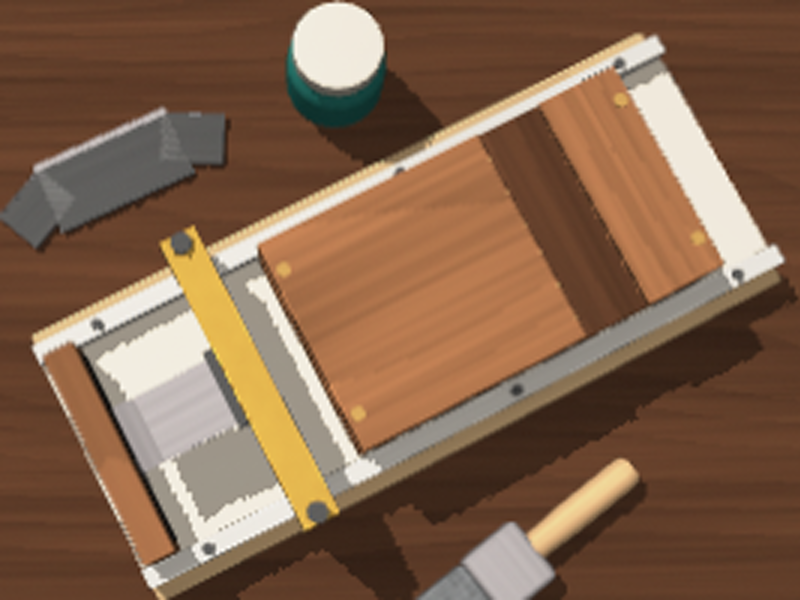

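The crop gives these pixels: lid corners (260,248), (363,450), (721,266) and (615,69), bar rear edge (198,228)–(338,515), bar front edge (162,240)–(303,527), and stop face top (78,345)–(176,550). The knife and jar sit on the station's left and the brush on its right, all clear of the groove.

```bash
cat > h.py <<'E'
import numpy as np, cv2
from plant import arm
from scipy.optimize import least_squares
def ray(c,uv,z):
    f=200/np.tan(np.radians(c["fov_y"]/2)); p=c["pose"]
    d=(np.array(uv,float)-[c["cx"],c["cy"]])/f
    s=d.copy()
    for _ in range(20): s=d/(1+c["k1"]*(s@s))
    v=p[:3,:3]@np.array([s[0],s[1],1]); t=(z-p[2,3])/v[2]
    return (p[:3,3]+t*v)[:2]
E
python3 - <<'E'
from h import *
c=arm.get_calibration("top")
P=lambda u,v,z: ray(c,(u/3+225-1/3,v/3+95-1/3),z)
L=[P(*a,.078) for a in((260,248),(363,450),(721,266),(615,69))]
B=[P(*a,.085) for a in((198,228),(338,515),(303,527),(162,240))]
S=[P(*a,.060) for a in((78,345),(176,550))]
def R(q):
    x,y,t,m=q; e=np.array([np.cos(t),np.sin(t)]); n=np.array([-e[1],e[0]]); o=np.array([x,y]); r=[]
    # left = +y of station
    for p,(a,b) in zip(L,((.115,.065),(.115,-.065),(-.115,-.065),(-.115,.065))): r+=[(p-o)@e-m-a,(p-o)@n-b]
    for p,a in zip(B,(.095,.095,.117,.117)): r.append((p-o)@e-a)
    r+=[(B[0]+B[1])@n/2-o@n,(B[2]+B[3])@n/2-o@n]
    r+=[(p-o)@e-.185 for p in S]
    return r
best=min((least_squares(R,[.45,.05,t,-.05]) for t in(0,1.5,2.,3,4.5)),key=lambda s:s.cost)
print(best.x,np.round(np.array(R(best.x))*1000,1))
E
```

```text
[ 0.56018523  0.00343608  2.01922466 -0.04508494] [-1.200e+00 -1.271e+02 -1.300e+00  1.286e+02  2.100e+00  1.282e+02
  3.000e-01 -1.294e+02 -1.000e-01  2.100e+00 -2.000e-01 -1.300e+00
  1.200e+00 -1.600e+00 -6.000e-01  2.000e-01]
```

```bash
python3 - <<'E'
from h import *
c=arm.get_calibration("top")
P=lambda u,v,z: ray(c,(u/3+225-1/3,v/3+95-1/3),z)
L=[P(*a,.078) for a in((260,248),(363,450),(721,266),(615,69))]
B=[P(*a,.085) for a in((198,228),(338,515),(303,527),(162,240))]
S=[P(*a,.060) for a in((78,345),(176,550))]
def R(q):
    x,y,t,m=q; e=np.array([np.cos(t),np.sin(t)]); n=np.array([-e[1],e[0]]); o=np.array([x,y]); r=[]
    for p,(a,b) in zip(L,((.115,-.065),(.115,.065),(-.115,.065),(-.115,-.065))): r+=[(p-o)@e-m-a,(p-o)@n-b]
    for p,a in zip(B,(.095,.095,.117,.117)): r.append((p-o)@e-a)
    r+=[(B[0]+B[1])@n/2-o@n,(B[2]+B[3])@n/2-o@n]
    r+=[(p-o)@e-.185 for p in S]
    return r
b=least_squares(R,[.56,0,2.02,-.045])
print(b.x,np.round(np.array(R(b.x))*1000,1))
x,y,t,m=b.x;e=np.array([np.cos(t),np.sin(t)]);g=np.array([x,y])+e*(m-.045)
print("groove",g,"groove home",g+e*(.07-m))
# gripper tool y axis along station x or y: IK check
for off in (0,np.pi/2,-np.pi/2,np.pi):
    a=t+off  # tool y direction angle
    yv=np.array([np.cos(a),np.sin(a),0]);zv=np.array([0,0,-1.]);xv=np.cross(yv,zv)
    from scipy.spatial.transform import Rotation as Ro
    q=Ro.from_matrix(np.c_[xv,yv,zv]).as_quat()
    for h in(.2,.14):
        for p in(g,g+e*.135): print(off,arm.inverse_kinematics([*p,h],q))
E
```

```text
[ 0.56017813  0.00343145  2.01764129 -0.0450839 ] [-1.1  3.  -1.4 -1.3  2.  -2.1  0.4  0.4  0.   1.9 -0.4 -1.2  1.4 -1.4
 -0.5  0.1]
groove [ 0.5991054  -0.07780756] groove home [0.54937507 0.02597682]
0 [-2.44278829e-01  3.91564833e-01  1.59945769e+00 -4.44089210e-16
  1.15057013e+00 -2.26192012e+00]
0 [-4.71937991e-02  3.07181794e-01  1.73523084e+00 -4.44089210e-16
  1.09918002e+00 -2.06483509e+00]
0 [-2.44278829e-01  4.48834619e-01  1.67390042e+00 -4.44089210e-16
  1.01885761e+00 -2.26192012e+00]
0 [-4.71937991e-02  3.71250256e-01  1.81264230e+00 -4.44089210e-16
  9.57700093e-01 -2.06483509e+00]
1.5707963267948966 [-2.44278829e-01  3.91564833e-01  1.59945769e+00 -4.44089210e-16
  1.15057013e+00  2.45046886e+00]
1.5707963267948966 [-4.71937991e-02  3.07181794e-01  1.73523084e+00 -4.44089210e-16
  1.09918002e+00  2.64755389e+00]
1.5707963267948966 [-2.44278829e-01  4.48834619e-01  1.67390042e+00 -4.44089210e-16
  1.01885761e+00  2.45046886e+00]
1.5707963267948966 [-4.71937991e-02  3.71250256e-01  1.81264230e+00 -4.44089210e-16
  9.57700093e-01  2.64755389e+00]
-1.5707963267948966 [-
[... 221 characters left out ...]
07963267948966 [-2.44278829e-01  4.48834619e-01  1.67390042e+00 -4.44089210e-16
  1.01885761e+00 -6.91123793e-01]
-1.5707963267948966 [-4.71937991e-02  3.71250256e-01  1.81264230e+00 -4.44089210e-16
  9.57700093e-01 -4.94038764e-01]
3.141592653589793 [-2.44278829e-01  3.91564833e-01  1.59945769e+00 -4.44089210e-16
  1.15057013e+00  8.79672533e-01]
3.141592653589793 [-4.71937991e-02  3.07181794e-01  1.73523084e+00 -4.44089210e-16
  1.09918002e+00  1.07675756e+00]
3.141592653589793 [-2.44278829e-01  4.48834619e-01  1.67390042e+00 -4.44089210e-16
  1.01885761e+00  8.79672533e-01]
3.141592653589793 [-4.71937991e-02  3.71250256e-01  1.81264230e+00 -4.44089210e-16
  9.57700093e-01  1.07675756e+00]
```

```bash
cat >> h.py <<'E'
from scipy.spatial.transform import Rotation as Ro
O=np.array([.56018,.00343]);T=2.01764
e=np.array([np.cos(T),np.sin(T)]);n=np.array([-e[1],e[0]])
yv=np.r_[-n,0];zv=np.array([0,0,-1.])
Q=Ro.from_matrix(np.c_[np.cross(yv,zv),yv,zv]).as_quat()
W=lambda sx,z,sy=0:[*(O+e*sx+n*sy),z]
def st():
    p=np.array(arm.read_ee_pos());f=np.array(arm.read_wrist_force())
    print("t %.2f"%arm.read_time(),"sx %.4f sy %.4f z %.4f"%((p[:2]-O)@e,(p[:2]-O)@n,p[2]),"F e %.1f n %.1f z %.1f"%(f[:2]@e,f[:2]@n,f[2]))
E
python3 - <<'E'
from h import *
arm.move_ptp(W(-.090,.22),Q); arm.gripper_to(0.0)
arm.servo_line(W(-.090,.160),feed=.12); st()
cv2.imwrite("pics/top1.png",cv2.resize(arm.snapshot("top")[100:300,230:490,::-1],None,fx=3,fy=3,interpolation=cv2.INTER_CUBIC))
cv2.imwrite("pics/wrist1.png",arm.snapshot("wrist")[:,:,::-1])
E
```

```text
t 4.26 sx -0.0903 sy -0.0003 z 0.1603 F e 0.3 n -0.4 z 0.5
```

View pics/wrist1.png

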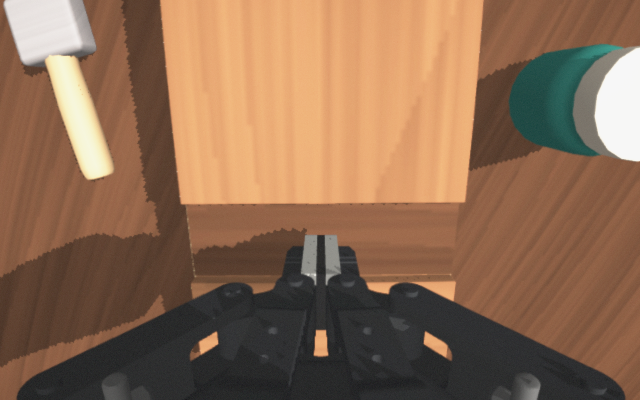

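The wrist view shows the closed fingertips at (320,245), over the dark groove (rows 205–275) and centred sideways. Next I'll press.

```bash
python3 - <<'E'
from h import *
print(arm.servo_line(W(-.090,.148),feed=.06,max_force=10)); st()
print(arm.servo_line(W(-.090,.125),feed=.02,max_force=22)); st()
arm.hold(.2); st()
E
```

```text
False
t 4.71 sx -0.0897 sy 0.0003 z 0.1475 F e -1.4 n 0.2 z 0.1
True
t 5.55 sx -0.0901 sy -0.0002 z 0.1334 F e 2.5 n 2.1 z 12.2
t 5.75 sx -0.0901 sy -0.0001 z 0.1338 F e 1.3 n 1.9 z 11.1
```

```bash
python3 - <<'E'
from h import *
print(arm.servo_line(W(-.070,.131),feed=.03,max_force=35)); st()
print(arm.servo_line(W(-.040,.131),feed=.04,max_force=35)); st()
cv2.imwrite("pics/top2.png",cv2.resize(arm.snapshot("top")[100:300,230:490,::-1],None,fx=3,fy=3,interpolation=cv2.INTER_CUBIC))
cv2.imwrite("pics/wrist2.png",arm.snapshot("wrist")[:,:,::-1])
E
```

```text
False
t 6.57 sx -0.0743 sy -0.0020 z 0.1341 F e -6.6 n 2.2 z 10.0
False
t 7.47 sx -0.0441 sy -0.0018 z 0.1339 F e -7.7 n 1.8 z 10.6
```

View pics/wrist2.png

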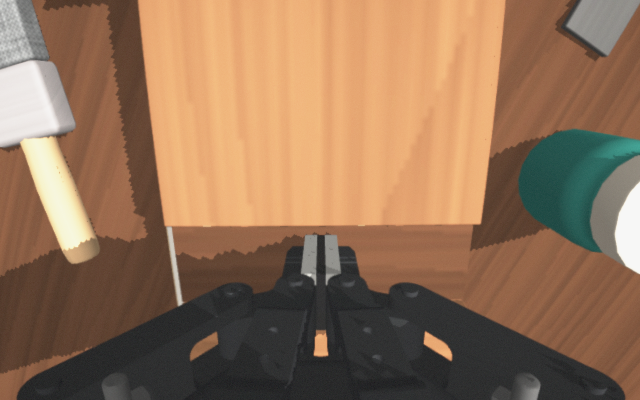

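The wrist view shows the lid still pressed, with the front wall of the groove (row 225) at the fingertips (row 235). I'll keep pushing until the force rises at the stop.

```bash
python3 - <<'E'
from h import *
for sx in (-.01,.015,.03,.042,.05):
    r=arm.servo_line(W(sx,.129),feed=.04,max_force=30); print(r); st()
    if r: break
cv2.imwrite("pics/top3.png",cv2.resize(arm.snapshot("top")[100:300,230:490,::-1],None,fx=3,fy=3,interpolation=cv2.INTER_CUBIC))
E
```

```text
False
t 8.47 sx -0.0147 sy -0.0024 z 0.1326 F e -7.5 n 3.4 z 14.1
False
t 9.24 sx 0.0085 sy -0.0023 z 0.1326 F e -14.9 n 4.6 z 13.5
False
t 9.77 sx 0.0236 sy -0.0022 z 0.1326 F e -13.4 n 4.4 z 13.4
False
t 10.22 sx 0.0358 sy -0.0022 z 0.1326 F e -14.6 n 3.4 z 14.9
False
t 10.57 sx 0.0372 sy -0.0024 z 0.1327 F e -34.9 n 9.4 z 8.3
```

View pics/top3.png

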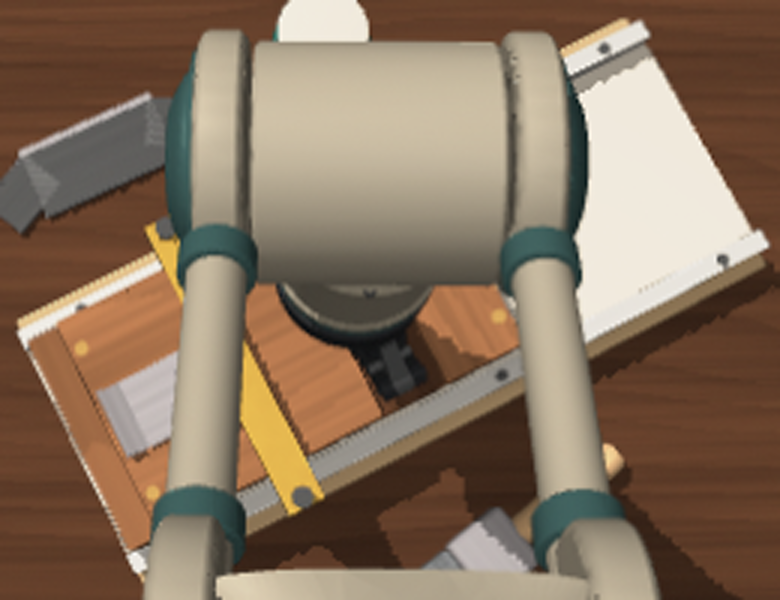

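The top view shows the lid's front edge against the stop, under the bar and leaf. The force jumped at sx = 0.037, which confirms it. I'll relieve the push, lift straight up and check.

```bash
python3 - <<'E'
from h import *
arm.servo_line(W(.0385,.133),feed=.02); st()
arm.servo_line(W(.0345,.139),feed=.02); st()
arm.servo_line(W(.032,.17),feed=.06); st()
arm.servo_line(W(.0,.25),feed=.12)
arm.move_ptp(W(-.20,.28),Q); st()
cv2.imwrite("pics/side4.png",cv2.resize(arm.snapshot("side")[100:300,230:490,::-1],None,fx=3,fy=3,interpolation=cv2.INTER_CUBIC))
cv2.imwrite("pics/top4.png",cv2.resize(arm.snapshot("top")[100:300,230:490,::-1],None,fx=3,fy=3,interpolation=cv2.INTER_CUBIC))
E
```

```text
t 11.38 sx 0.0352 sy -0.0021 z 0.1340 F e -7.2 n -1.3 z 1.0
t 11.88 sx 0.0347 sy 0.0003 z 0.1389 F e -0.9 n 0.8 z 0.4
t 12.55 sx 0.0320 sy 0.0001 z 0.1702 F e 0.4 n 0.4 z -0.5
t 14.24 sx -0.1984 sy 0.0001 z 0.2791 F e 0.1 n -0.3 z -0.2
```

View pics/top4.png

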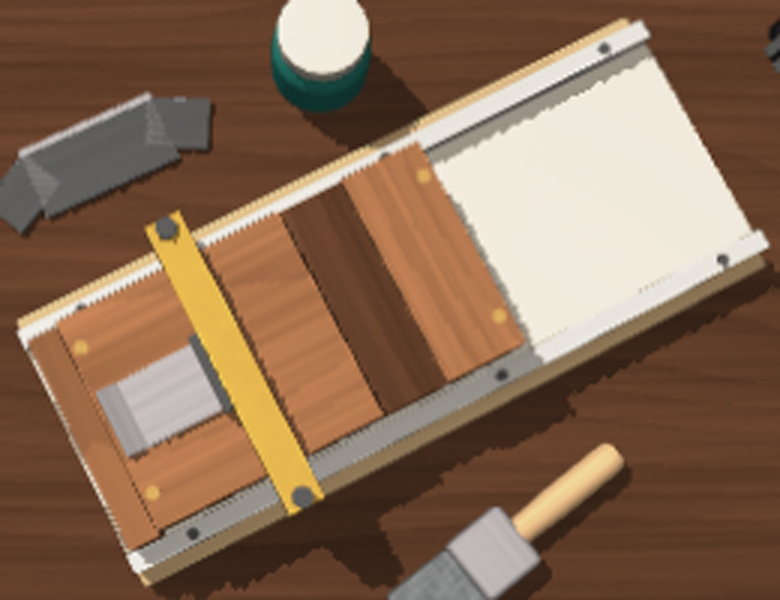

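View pics/side4.png

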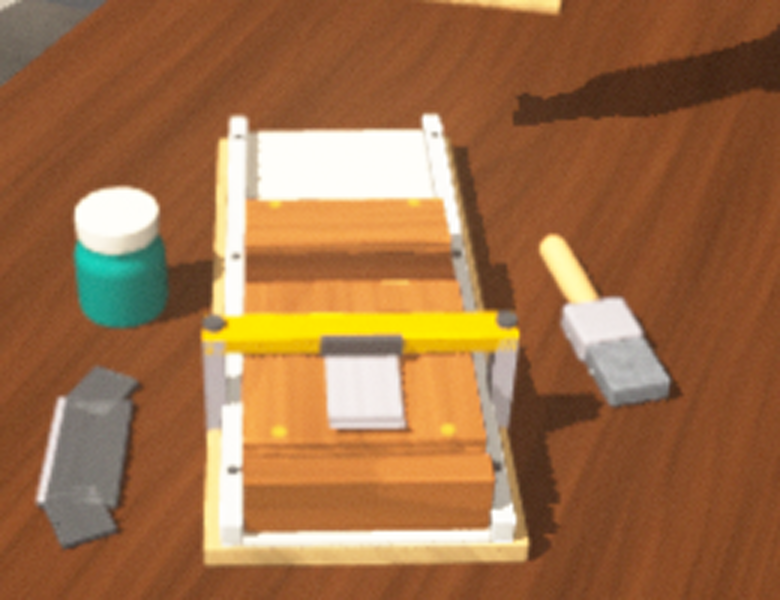

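Both views show the lid against the stop, with the leaf resting on it and nothing else moved. Its rear edge runs (420,143)–(523,343) in the top crop. I'll do one quick numeric check and hand in if it passes.

```bash
python3 - <<'E'
from h import *
c=arm.get_calibration("top")
xs=[(ray(c,(u/3+230-1/3,v/3+100-1/3),.0705)-O)@e+.115 for u,v in((420,143),(523,343))]
print(xs)
if np.mean(xs)>.067: print(arm.close_job())
E
```

```text
[np.float64(0.0710630888972297), np.float64(0.07258294397719939)]
the job is handed in; nothing more can be done
None
```

I pressed the lid down, pushed the mould home against the end stop and backed the arm away, then handed the job in at about 14 s. The last pictures show the leaf spring on the lid and the jar, knife and brush where they were; no verdict came back.

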